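# Fold down the ratchet work rest

## Robot

A 7-joint arm with a two-finger parallel gripper is mounted at the origin on the work surface. World frame = base frame: x ahead of the robot, y to its left, z up, the work surface at z = 0. Lengths are in mm, angles in rad, forces in N, time in s.
With the tool pointing down it reaches from about 425 to 925 mm from the base axis. Payload 6.8 kg.
Tool frame: the origin (TCP) lies at the very end of the fingers, on their centre line; the grasp point (between the pads) lies 19 mm behind it (arm.tcp_to_grasp is the distance from the TCP to the grasp point, in mm); z points along the fingers, y is the direction in which the jaws open and shut (so a half turn about z gives the same grasp; the last joint's range is limited). The gripper opens to 85 mm and grips with 20 to 120 N. Pads are 22 mm wide; open, the fingers measure 114 mm over their backs; the gripper's body (76 mm by 85 mm) begins 54 mm behind the grasp point. The pads swing forward as they close: fully open they stand 13 mm farther back than shut.
Start: joints at [-1.399, 0.477, 0.022, 1.555, -0.011, 1.109, -0.083], TCP at [186.406, 648.769, 198.908] pointing down, gripper open.
Joint ranges: [-2.96, 2.96], [-0.34, 2.1], [-1.41, 1.46], [0.24, 2.44], [-1.37, 4.51], [0.17, 1.92], [-2.96, 2.96]. Speed limits (rad/s): [2.39, 2.39, 3.14, 3.14, 3.14, 3.14, 3.14].

## Interface

Orientations are given as a unit quaternion [x, y, z, w].
In Python, from cell import arm gives the robot as it stands.
- The arm moves only by the tool send_rows, never from a script. Its argument "deltas" is a list of rows, each a list of 5 numbers: the closure, from 0 (fully open) to 1 (shut), then the shift along the tool's x, y, z in mm, then the turn about the tool's z in rad. In form: [[jaw, dx, dy, dz, yaw], ...]. A call has 1 to 10 rows; each row shifts and turns the pose as measured when the row begins, along the tool's axes as they then stand; what a row does not reach is not made up. A row lasts 1/10 s, in which the tool goes at most 50 mm and 8.59 degrees, less where a joint would pass 70% of its speed; a pose out of reach is approached as far as the arm can. A call with a gripper value outside its range is refused whole. The fingers move at their own pace and stop on an object; the grip force is fixed at half the most. Time passes only in rows, so rows that do not move let the fingers close. It gives the time, the measured TCP pose, the force and the opening at its end, in the units of the state.
- arm.observe(): the state, without advancing time (a new reading comes with each control period).
- arm.snapshot(name): name is "scene" or "top" or "wrist"; returns the picture (400x640x3 uint8, red, green, blue); there is no depth.
- arm.camera_info(name): a dict with "vfov" (degrees; the focal length in pixels is half the picture's height over the tangent of half this angle, whatever the lens; pixels are square), "cx", "cy" (the principal point, pixels), "k1" (the pictures are not rectified: a ray, as slopes to the right and down, at radius r is drawn at 1 + k1 r^2 times it, then the intrinsics apply), "eye" and "orientation" of the camera in the world. Camera axes: x right, y down, z forward; pixel columns grow to the right and rows downward; lengths in mm; the calibration is good to about 2 mm. A picture is of the moment at which its call begins: read the wrist's pose just before it. camera_info takes no time and is no camera call; for the wrist camera it gives the pose at the moment of the call.
- arm.finish_job(): hands the job in, once; it reports no verdict.
Trained networks look in the newest picture that a camera, given by its name, has taken for a name from the list of things; names that differ only in an ending like _2 or _b are one class to them, and where a whole thing is asked for, a point or a joint stands for the part that bears it (a point fixed in the world has none). Each returns a list of dicts, best first, with "p" (0 to 1); they miss things now and then, are a little off and sometimes report something else, mostly with a low value. They report only what shows in the picture. A call takes as long as a camera call.
- arm.search_frame(query, camera): "position" ([column, row] in pixels, amid what is visible of it).
- arm.cut_out(query, camera): "mask" (400x640 bool, what is visible of it) and "position" ([column, row] in pixels, amid what is visible of it).
- arm.place_of(query, camera): "position" ([column, row] in pixels: a listed point, or the origin of a listed thing).
The state is a dict: "clock": time; "joints": joint angles; "qvel": joint speeds; "joint_efforts": joint torques, N m; "tcp_pos": TCP position; "orientation": TCP orientation; "contact_force": force on the tool from outside, world axes, zero at the start; "moment": the same for the moment, N m; "gripper_width": finger opening in mm.
Only numpy, scipy, OpenCV 4.12 (cv2) and the standard library are available. Lean on these libraries where they do the work, as an engineer would, in place of code of your own. Each camera call takes 0.05 s, during which the arm holds its last target. There are 200 camera calls.

## Task

The ratchet work rest on the bench is still propped up from the last job. Press the thumb pad of its pawl all the way down with a fingertip to free the teeth (it stays down), then push the raised arm down past its teeth until it lies level on its rubber stop, and come clear. Only press and push: do not raise the arm or pick anything up, and leave the tools around it where they are.

Things in the scene. Friction and masses are not known exactly. Their poses are not given: they have to be found in the camera images.
- stand: the fixed grey steel base of the work rest, a plate 340 x 90 x 12 mm bolted to the bench, with two upright cheeks that carry the arm. Origin: on the bench surface, straight below the arm's hinge; x points along the plate towards the free end of the arm, z up. In this frame the plate spans x -155 to +185 mm, the arm's hinge is at x 0, z 85 mm and the pawl's hinge at x -40, z 30 mm; both hinge axes run along y
- rest_hinge (a point): the arm's hinge, on its axis in the mid-plane of the work rest, 85 mm above the bench
- rest_plate (a point): centre of the upper face of the steel rest plate on the free end of the arm. The plate is 70 mm along the arm and 60 mm wide, with an 8 mm high lip across its outer end. The point lies 150 mm along the arm from the hinge and 15 mm above the arm's centre line; with the arm level it is 100 mm above the bench
- rest_arm (a joint): angle of the arm above level, rad: 0 = level, on its rubber stop (its lower limit); it starts near 0.7, the plate then being about 190 mm above the bench. It drops as the plate is pushed down along its arc about the hinge. A stiff hinge: it stays where it is left and takes 3 to 8 N at the plate to move. While the pawl is engaged it moves only about 0.1 rad and is then blocked by the teeth; upper limit 0.95
- pawl_pad (a point): centre of the upper face of the pawl's thumb pad, a level steel pad 38 mm (along the stand's x) by 46 mm, 6 mm thick, on the end of the stand away from the arm, at x -128 mm in the stand's frame and 62 mm above the bench when engaged; it swings down about 19 mm on its hinge
- pawl (a joint): angle of the pawl, rad: 0 = engaged in the teeth of the arm, 0.22 = fully pressed (lower stop of the pad); the teeth are free from about 0.14. No spring: it stays where it is left. Takes about 4 to 8 N on the pad
- file: flat steel file with a round wooden handle, 270 mm long, lying flat (bystander). Origin on its underside, near its middle
- screwdriver: screwdriver about 190 mm long, lying flat (bystander). Origin on its underside, near its middle
- tin: small round closed metal tin, 60 mm across, 55 mm high, standing upright (bystander). Origin on its underside, near its middle
- oil_can: oil can with a thin spout, 68 mm across, 165 mm high, standing upright (bystander). Origin on its underside, near its middle
- hammer: hammer lying flat towards one side of the bench (bystander). Origin on its underside, near its middle
- wrench: open-ended wrench lying flat towards one side of the bench (bystander). Origin on its underside, near its middle

How it is judged (in metres and radians):
On the way, in this order (a step that is already met when the one before it is completed fails the run):
1. the pawl is pressed free of the teeth while the arm still stands up (value of joint pawl above 0.15 rad and value of joint rest_arm above 0.5 rad), for 0.1 s.
2. the arm is pushed down level (value of joint rest_arm below 0.05 rad), for 0.2 s.
At the end, for the whole second after the job is handed in: the arm lies level on its stop (within 0.05 rad, 8 mm at the plate) and at rest, and no tool has been moved (value of joint rest_arm below 0.05 rad and velocity of joint rest_arm between -0.05 and 0.05 rad/s); the robot touches nothing.
It fails at once if the arm is raised instead of pushed down (value of joint rest_arm above 0.84 rad).
It fails at once if a tool on the bench is moved by more than 25 mm or lifted (distance of any of file, screwdriver, tin, oil_can, hammer, wrench from where it was at the start of the episode above 0.025 m).
It fails at once if the oil can or tin is tipped over (angle between any of oil_can, tin's own z axis and vertical above 0.4 rad).
It also fails if it takes over 42 s, if anything falls off the work surface, if the arm or the gripper's body presses on something with over 40 N, if the wrist force passes 120 N, or if a joint passes its speed limit or range.

## Working session

There is one attempt and no reset: what is moved stays moved. The work goes in short steps, Python scripts to look and compute and a tool call to move; the robot and the scene stay as the last step left them, time stands still between calls to the robot, and variables do not carry over. Pictures are saved under pics/ and viewed, about 8 in all and at most 12, crops included, and the job is handed in when it is done.

Besides the shell and the picture viewer there is one more tool, called after "Call:" by a JSON object that holds its "fn" and its "kwargs", one argument or row to a line. send_rows: Moves the arm, as the interface text tells. Its arguments: {"type":"object","properties":{"deltas":{"type":"array"}},"required":["deltas"]}

```bash
mkdir -p pics; cat > h.py <<'E'
import numpy as np, cv2
from scipy.spatial.transform import Rotation as R
from cell import arm
def ray(c,uv):
    i=arm.camera_info(c); f=200/np.tan(np.radians(i['vfov'])/2)
    d=np.array([(uv[0]-i['cx'])/f,(uv[1]-i['cy'])/f]); s=d.copy()
    for _ in range(20): s=d/(1+i['k1']*(s@s))
    o=np.array(i['orientation'])
    M=R.from_quat(o) if o.size==4 else R.from_matrix(o)
    return np.array(i['eye']),M.apply([s[0],s[1],1])
def atz(c,uv,z):
    e,d=ray(c,uv); return e+d*(z-e[2])/d[2]
def tri(obs):
    A=np.zeros((3,3));b=np.zeros(3)
    for c,uv in obs:
        e,d=ray(c,uv);d=d/np.linalg.norm(d);P=np.eye(3)-np.outer(d,d);A+=P;b+=P@e
    return np.linalg.solve(A,b)
def save(c,n):
    im=arm.snapshot(c); cv2.imwrite('pics/'+n,im[:,:,::-1]); return im
E
python3 - <<'E'
from h import *
np.set_printoptions(precision=1,suppress=True)
a=save('scene','s1.png');b=save('top','t1.png')
cv2.imwrite('pics/both.png',np.vstack([a,b])[:,:,::-1][:, :])
cv2.imwrite('pics/both.png',cv2.resize(np.vstack([a,b])[:,:,::-1],(480,600)))
print(arm.camera_info('top'),arm.camera_info('scene'))
P={}
for q in ['stand','rest_hinge','rest_plate','pawl_pad','tin','oil_can','file','screwdriver','hammer','wrench']:
    for c in ['scene','top']:
        r=arm.place_of(q,c)
        print(q,c,[(np.round(x['position'],1),round(x['p'],2)) for x in r[:2]])
        if r: P[q,c]=r[0]['position']
    if (q,'scene') in P and (q,'top') in P: print('   tri',tri([(c,P[q,c]) for c in ('scene','top')]))
    for c in ('scene','top'):
        if (q,c) in P: print('   z:',c,atz(c,P[q,c],{'rest_hinge':85,'rest_plate':190,'pawl_pad':62}.get(q,0)))
print(arm.observe())
E
```

```text
{'vfov': 55.090776298566894, 'cx': 320.4618441555378, 'cy': 204.07056457831058, 'k1': -0.054415324403053696, 'eye': array([ 385.3,   -3.9, 1136.5]), 'orientation': array([ 0.7, -0.7,  0.1, -0.1])} {'vfov': 44.651502639064574, 'cx': 321.2224981578643, 'cy': 191.3242566834901, 'k1': 0.03106448874510025, 'eye': array([1586.2,  432.5, 1252.2]), 'orientation': array([ 0.5,  0.8, -0.3, -0.2])}
stand scene [(array([362.4, 221.5]), 0.65)]
stand top [(array([273.4, 208.9]), 0.61)]
   tri [551.8 132.  -12.6]
   z: scene [561.9 135.5   0. ]
   z: top [550.2 130.    0. ]
rest_hinge scene [(array([364.4, 204.9]), 0.74), (array([417. , 244.8]), 0.27)]
rest_hinge top [(array([275.3, 204.4]), 0.66)]
   tri [550.9 124.6  67.4]
   z: scene [563.3 136.3  85. ]
   z: top [550.6 115.3  85. ]
rest_plate scene [(array([399.3, 178.4]), 0.82)]
rest_plate top [(array([227.9, 214.9]), 0.67)]
   tri [504.4 220.8 188.4]
   z: scene [506.  221.3 190. ]
   z: top [504.3 220.3 190. ]
pawl_pad scene [(array([323.7, 211.7]), 0.82)]
pawl_pad top [(array([314.2, 181.6]), 0.9)]
   tri [623.3  14.3  55.6]
   z: scene [62
[... 974 characters left out ...]
1.3 -463.4  -10.6]
   z: scene [ 490.7 -453.2    0. ]
   z: top [ 481.2 -461.6    0. ]
wrench scene [(array([461.5, 236.9]), 0.59), (array([399.6, 176.6]), 0.49)]
wrench top [(array([159.7, 230.7]), 0.87)]
   tri [477.7 459.9  -3. ]
   z: scene [485.7 452.5   0. ]
   z: top [474.6 467.2   0. ]
{'clock': 1.1, 'joints': array([-1.4,  0.5,  0. ,  1.6, -0. ,  1.1, -0.1]), 'qvel': array([-0., -0., -0.,  0., -0., -0., -0.]), 'joint_efforts': array([  0. , -59.6,   1.6, -28.2,   0. ,   0. ,   0. ]), 'tcp_pos': array([186.4, 648.8, 198.9]), 'orientation': array([ 0.1,  1. ,  0. , -0. ]), 'contact_force': array([-0. ,  0.1,  0.6]), 'moment': array([ 0.,  0., -0.]), 'gripper_width': 85.34320590799005}
```

View pics/s1.png

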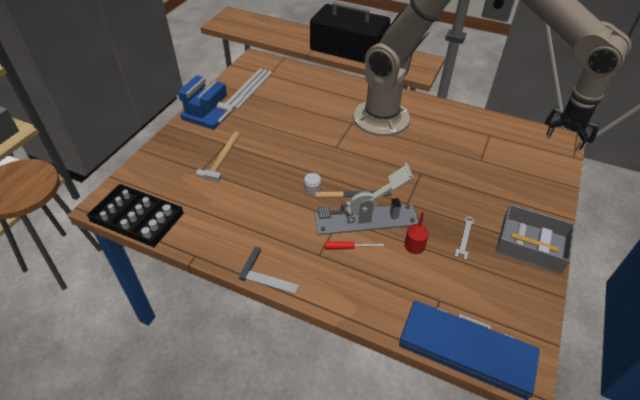

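View pics/t1.png

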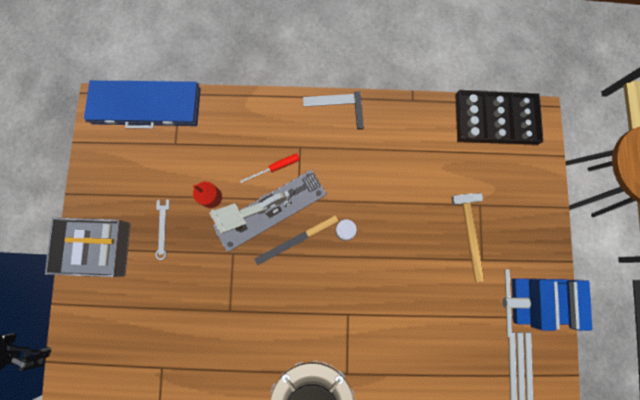

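```bash
cat > ov.py <<'E'
from h import *
def proj(c,P):
    i=arm.camera_info(c); f=200/np.tan(np.radians(i['vfov'])/2)
    q=R.from_quat(i['orientation']).inv().apply(np.array(P,float)-i['eye']); s=q[:,:2]/q[:,2:]
    s=s*(1+i['k1']*(s**2).sum(1,keepdims=True)); return s*f+[i['cx'],i['cy']]
def frame(H,th,P):
    P=np.array(P,float);c,s=np.cos(th),np.sin(th)
    return np.c_[H[0]+c*P[:,0]-s*P[:,1],H[1]+s*P[:,0]+c*P[:,1],P[:,2]]
def armpt(q,a,y,h): return [a*np.cos(q)-h*np.sin(q),y,85+a*np.sin(q)+h*np.cos(q)]
def shapes(q,p=0):
    z=62-120*0+0 if p==0 else 62-19*p/.22
    return [[[x,y,12] for x,y in [(-155,-45),(185,-45),(185,45),(-155,45)]],
     [[-128+x,y,z] for x,y in [(-19,-23),(19,-23),(19,23),(-19,23)]],
     [armpt(q,150+x,y,15) for x,y in [(-35,-30),(35,-30),(35,30),(-35,30)]]]
def draw(H,th,q,p,name,box):
    out=[]
    for c,(x0,y0,x1,y1) in box.items():
        im=arm.snapshot(c)[:,:,::-1]; k=5
        o=cv2.resize(im[y0:y1,x0:x1],None,fx=k,fy=k,interpolation=cv2.INTER_CUBIC)
        for s,col in zip(shapes(q,p),[(0,255,0),(0,255,255),(255,0,255)]):
            uv=(proj(c,frame(H,th,s))-[x0,y0]+.5)*k
            cv2.polylines(o,[uv.round().astype(int)],True,col,1)
        out.append(o)
    w=max(o.shape[1] for o in out)
    o=np.vstack([cv2.copyMakeBorder(o,0,0,0,w-o.shape[1],0) for o in out]); print(o.shape)
    h=min(1,600/o.shape[0]); cv2.imwrite('pics/'+name,cv2.resize(o,None,fx=h,fy=h,interpolation=cv2.INTER_AREA))
E
python3 - <<'E'
from ov import *
from scipy.optimize import least_squares
obs={('rest_plate','scene'):(399.3,178.4),('rest_plate','top'):(227.9,214.9),('pawl_pad','scene'):(323.7,211.7),('pawl_pad','top'):(314.2,181.6),('rest_hinge','scene'):(364.4,204.9),('rest_hinge','top'):(275.3,204.4),('stand','scene'):(362.4,221.5),('stand','top'):(273.4,208.9)}
def res(v):
    L={'rest_plate':armpt(v[3],150,0,15),'pawl_pad':[-128,0,62],'rest_hinge':[0,0,85],'stand':[0,0,0]}
    return np.concatenate([proj(c,frame(v[:2],v[2],[L[n]]))[0]-uv for (n,c),uv in obs.items()])
r=least_squares(res,[555,120,2.1,.7],loss='soft_l1');v=r.x
print(v.round(3),res(v).reshape(-1,2).round(1).tolist())
print('pad',frame(v[:2],v[2],[[-128,0,62]]),'plate',frame(v[:2],v[2],[armpt(v[3],150,0,15)]),'level',frame(v[:2],v[2],[[150,0,100]]))
draw(v[:2],v[2],v[3],0,'ov1.png',{'top':(190,155,350,255),'scene':(300,155,440,245)})
print(R.from_quat(arm.observe()['orientation']).as_matrix().round(4))
E
```

```text
[557.606 129.306   2.103   0.691] [[0.1, -1.0], [-0.4, 0.1], [-0.0, -1.2], [-3.3, 0.3], [-1.4, -1.9], [-4.9, -2.6], [-1.3, -1.5], [0.3, -2.4]]
pad [[622.52515515  18.99005527  62.        ]] plate [[503.81358017 220.71519128 192.1244549 ]] level [[481.52968087 258.58195044 100.        ]]
(950, 800, 3)
[[-0.9611  0.2762 -0.    ]
 [ 0.2762  0.9611  0.    ]
 [ 0.      0.     -1.    ]]
```

View pics/ov1.png

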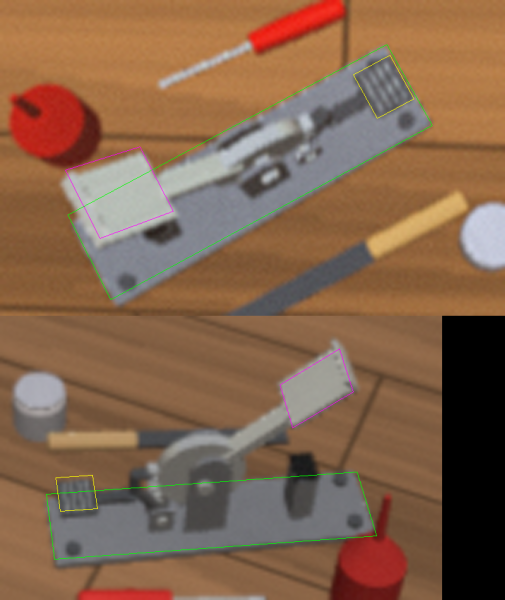

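Call:
{"fn": "send_rows", "kwargs": {
  "deltas": [
    [1,0,0,-40,0],
    [1,0,0,-40,0],
    [1,0,0,-40,0],
    [1,-37,-30,0,0],
    [1,-37,-30,0,0],
    [1,-37,-30,0,0],
    [1,-37,-30,0,0],
    [1,-37,-30,0,0],
    [1,-37,-30,0,0],
    [1,-37,-30,0,0]
  ]
}}

```text
clock: 2.2
tcp_pos: [378.3, 373.3, 323.0]
orientation: [0.132, 0.991, 0.002, -0.001]
contact_force: [0.7, 0.1, -0.2]
gripper_width: -0.1
```

Call:
{"fn": "send_rows", "kwargs": {
  "deltas": [
    [1,-36,-31,0,0],
    [1,-36,-31,0,0],
    [1,-36,-31,0,0],
    [1,-36,-31,0,0],
    [1,-36,-31,0,0],
    [1,-36,-31,0,0],
    [1,-36,-31,0,0],
    [1,-36,-31,0,0],
    [1,-36,-31,0,0],
    [1,0,0,0,0]
  ]
}}

```text
clock: 3.2
tcp_pos: [627.6, -4.9, 324.2]
orientation: [0.136, 0.991, 0.003, 0.003]
contact_force: [0.2, -0.7, 0.5]
gripper_width: 0.2
```

Call:
{"fn": "send_rows", "kwargs": {
  "deltas": [
    [1,6,11,20,0],
    [1,6,11,40,0],
    [1,0,0,45,0],
    [1,0,0,45,0],
    [1,0,0,40,0],
    [1,0,0,25,0],
    [1,0,0,10,0],
    [1,0,0,0,0]
  ]
}}

```text
clock: 4.0
tcp_pos: [626.9, 20.7, 94.3]
orientation: [0.138, 0.99, 0.004, 0.006]
contact_force: [-0.4, 0.4, -0.0]
gripper_width: 0.5
```

```bash
python3 - <<'E'
from h import *
print(arm.observe()['tcp_pos'])
a=save('top','t2.png')[140:240,230:370];b=save('scene','s2.png')[140:260,270:410]
f=lambda i:cv2.resize(i[:,:,::-1],None,fx=2.6,fy=2.6,interpolation=cv2.INTER_CUBIC)
cv2.imwrite('pics/c2.png',np.vstack([f(a),f(b)]))
E
```

```text
[626.85073506  20.67225418  94.29787049]
```

View pics/c2.png

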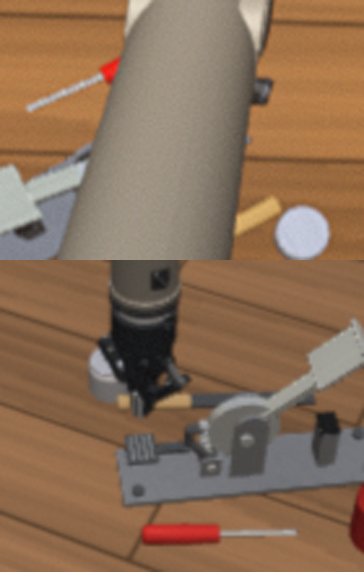

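The scene view shows the shut fingertips (crop 138,412) straight above the pad (141,447), and clear of everything else. I'll press now.

Call:
{"fn": "send_rows", "kwargs": {
  "deltas": [
    [1,3,0,12,0],
    [1,1,-1,10,0],
    [1,0,0,8,0],
    [1,0,0,6,0],
    [1,0,0,6,0],
    [1,0,0,6,0],
    [1,0,0,5,0],
    [1,0,0,4,0]
  ]
}}

```text
clock: 4.9
tcp_pos: [629.2, 21.5, 39.8]
orientation: [0.138, 0.99, 0.006, 0.012]
contact_force: [-0.1, -0.0, -0.6]
gripper_width: 0.0
```

Call:
{"fn": "send_rows", "kwargs": {
  "deltas": [
    [1,0,0,3,0]
  ]
}}

```text
clock: 5.0
tcp_pos: [629.2, 21.5, 36.3]
orientation: [0.138, 0.99, 0.006, 0.012]
contact_force: [0.4, -0.4, -0.3]
gripper_width: 0.3
```

```bash
python3 - <<'E'
from ov import *
s=arm.observe();print(s['tcp_pos'],s['contact_force'],R.from_quat(s['orientation']).as_matrix().round(3))
draw((557.6,129.3),2.103,.691,.22,'c3.png',{'scene':(290,155,420,245)})
E
```

```text
[629.15265774  21.50082954  36.30844585] [ 0.44594419 -0.39829676 -0.32991104] [[-0.962  0.273  0.025]
 [ 0.273  0.962  0.009]
 [-0.022  0.015 -1.   ]]
(450, 650, 3)
```

View pics/c3.png

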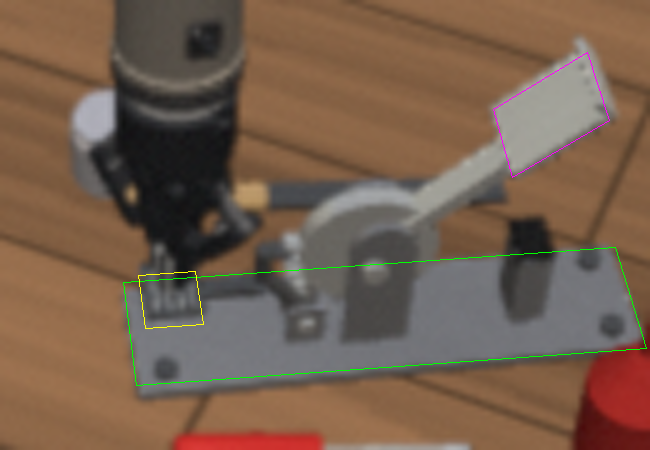

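```bash
python3 - <<'E'
from ov import *
s=arm.observe()
for z in (36,62): print(z,((proj('scene',[[*s['tcp_pos'][:2],z]])-[290,155]+.5)*5).round())
for q in ('pawl_pad',):
    for c in('scene','top','wrist'):
        arm.snapshot(c)
        print(c,[(x['position'],x['p']) for x in arm.place_of(q,c)])
P=arm.cut_out('pawl_pad','scene')
im=arm.snapshot('scene')[185:235,305:355,::-1]
w=save('wrist','w.png')[:,:,::-1]
a=cv2.resize(im,(400,400),interpolation=cv2.INTER_CUBIC)
old=cv2.resize(cv2.imread('pics/s1.png')[185:235,305:355],(400,400),interpolation=cv2.INTER_CUBIC)
cv2.imwrite('pics/c4.png',np.vstack([np.hstack([old,a])[:,:],cv2.copyMakeBorder(cv2.resize(w,(320,200)),0,0,0,480,0)]))
E
```

```text
36 [[170. 314.]]
62 [[170. 288.]]
scene [([465.0, 236.3], 0.6), ([326.2, 209.8], 0.57)]
top []
wrist [([316.3, 258.3], 0.79)]
```

View pics/c4.png

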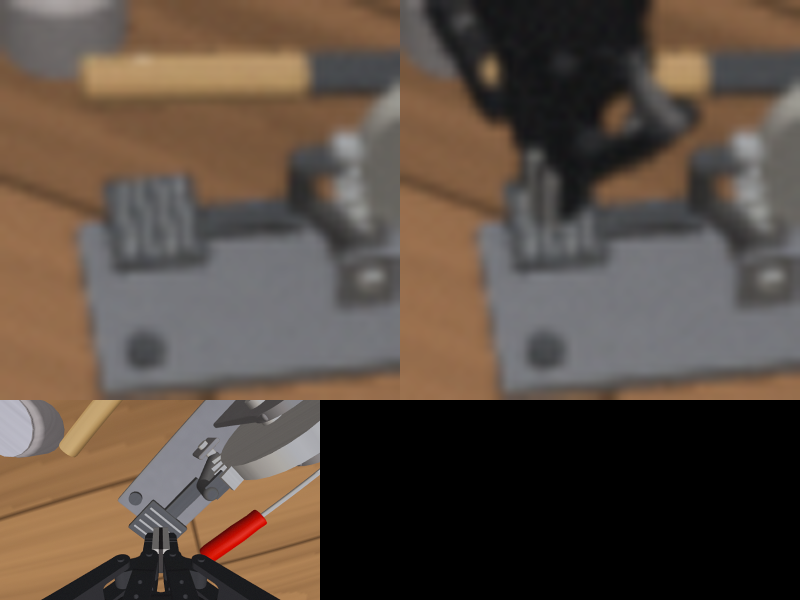

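```bash
python3 - <<'E'
from ov import *
np.set_printoptions(precision=1,suppress=True)
s=arm.observe();t=s['tcp_pos']
print('tcp in wrist',proj('wrist',[t]),'eye',arm.camera_info('wrist')['eye'])
print('pad model in wrist',proj('wrist',frame((557.6,129.3),2.103,shapes(.69)[1])))
print('stand corners',proj('wrist',frame((557.6,129.3),2.103,shapes(.69)[0])))
for z in(43,62): print(z,atz('wrist',(316.3,258.3),z))
w=cv2.imread('pics/w.png')
for sh,col in zip(shapes(.69)[:2],[(0,255,0),(0,255,255)]):
    uv=proj('wrist',frame((557.6,129.3),2.103,sh)); cv2.polylines(w,[uv.round().astype(int)],True,col,1)
u=proj('wrist',[t])[0]; cv2.circle(w,tuple(int(x) for x in u),3,(0,0,255),1)
cv2.imwrite('pics/c5.png',w)
E
```

```text
tcp in wrist [[321.8 240.8]] eye [543.6  42.9 209.3]
pad model in wrist [[321.  303.7]
 [374.4 257. ]
 [305.6 196.4]
 [252.4 250. ]]
stand corners [[ 335.3  282.8]
 [ 725.6  -90.1]
 [ 625.3 -195.4]
 [ 230.5  196.9]]
43 [635.9  16.4  43. ]
62 [625.4  19.4  62. ]
```

View pics/c5.png

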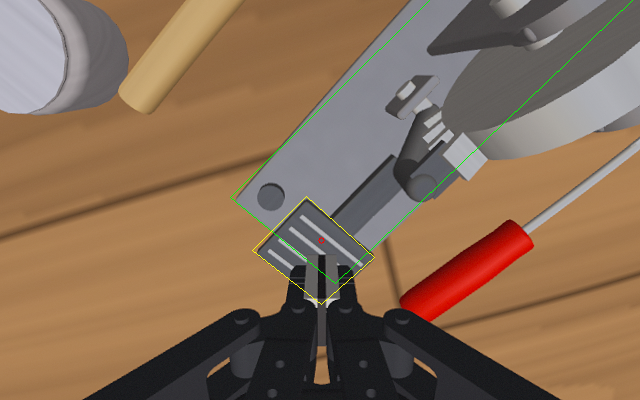

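The pad hasn't moved and there's no force reading. In both the scene and wrist views the real fingertips sit about 20–30 mm behind the reported TCP, still just above the pad. I'll keep going down in small steps and watch the force.

Call:
{"fn": "send_rows", "kwargs": {
  "deltas": [
    [1,0,0,3,0],
    [1,0,0,3,0]
  ]
}}

```text
clock: 5.7
tcp_pos: [629.9, 21.6, 31.3]
orientation: [0.138, 0.99, 0.006, 0.013]
contact_force: [-1.2, 0.4, 0.0]
gripper_width: -0.1
```

Call:
{"fn": "send_rows", "kwargs": {
  "deltas": [
    [1,0,0,3,0],
    [1,0,0,3,0]
  ]
}}

```text
clock: 5.9
tcp_pos: [630.9, 20.5, 25.4]
orientation: [0.138, 0.99, 0.006, 0.014]
contact_force: [-0.1, -3.4, 5.3]
gripper_width: 0.1
```

```bash
python3 - <<'E'
from ov import *
np.set_printoptions(precision=1,suppress=True)
s=arm.observe();t=s['tcp_pos'];z=R.from_quat(s['orientation']).apply([0,0,1])
for d in (0,10,20,30): print(d,proj('wrist',[t-d*z]),proj('scene',[t-d*z]))
print(s['contact_force'],t,s['joint_efforts'])
w=save('wrist','w6.png')[190:310,220:420,::-1]; c=save('scene','s6.png')[185:235,300:360,::-1]
cv2.imwrite('pics/c6.png',np.hstack([cv2.resize(w,(450,270)),cv2.resize(c,(324,270),interpolation=cv2.INTER_CUBIC)]))
E
```

```text
0 [[321.8 240.8]] [[322.8 219.7]]
10 [[321.8 249. ]] [[322.9 217.7]]
20 [[321.8 258.1]] [[323.  215.6]]
30 [[321.8 268.2]] [[323.  213.6]]
[-0.1 -3.4  5.3] [630.9  20.5  25.4] [ -1.6 -55.5   5.8 -19.4  -0.5   0.   -0. ]
```

View pics/c6.png

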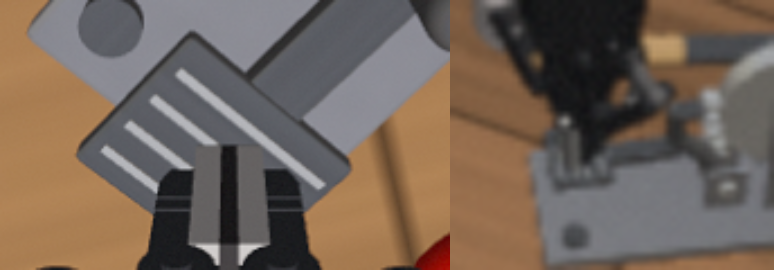

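```bash
python3 - <<'E'
from ov import *
np.set_printoptions(precision=1,suppress=True)
uv=[(304.4,204.2),(375.6,263.3),(254.7,258.9)]
for z in (36,43,50,56,62,68):
    C=np.array([atz('wrist',u,z) for u in uv]); print(z,np.linalg.norm(C[0]-C[1]),np.linalg.norm(C[0]-C[2]),'centre',(C[1]+C[2])/2)
a=cv2.imread('pics/w.png')[180:320,220:420];b=cv2.imread('pics/w6.png')[180:320,220:420]
s1=cv2.imread('pics/s1.png')[195:230,310:350];s6=cv2.imread('pics/s6.png')[195:230,310:350]
z=lambda i:cv2.resize(i,(400,280),interpolation=cv2.INTER_CUBIC)
cv2.imwrite('pics/c7.png',np.vstack([np.hstack([z(a),z(b)]),np.hstack([z(s1),z(s6)])]))
E
```

```text
36 51.39463333321183 41.56389742640957 centre [636.3  15.3  36. ]
43 49.1632996826788 39.75937199330522 centre [632.3  16.5  43. ]
50 46.93196603214567 37.95484656020086 centre [628.4  17.6  50. ]
56 45.01939433168868 36.40811047468283 centre [624.9  18.6  56. ]
62 43.1068226312318 34.861374389164865 centre [621.5  19.6  62. ]
68 41.19425093077482 33.31463830364683 centre [618.1  20.6  68. ]
```

View pics/c7.png

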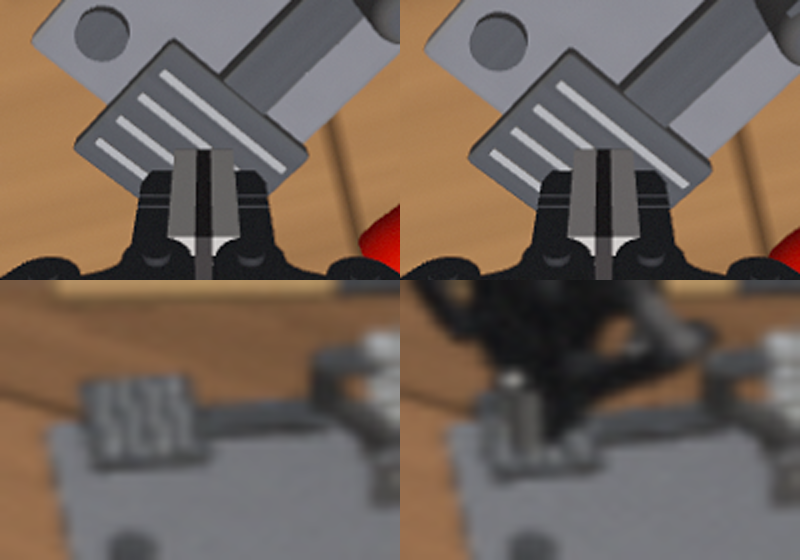

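The pad is now moving down with the fingertip at about 5 N. In the wrist view its size puts it near 50–52 mm, so I'll keep pressing until the force shows the stop.

Call:
{"fn": "send_rows", "kwargs": {
  "deltas": [
    [1,0,0,4,0],
    [1,0,0,4,0]
  ]
}}

```text
clock: 6.2
tcp_pos: [632.1, 19.1, 17.7]
orientation: [0.139, 0.99, 0.005, 0.015]
contact_force: [-0.3, -3.7, 4.5]
gripper_width: 0.1
```

Call:
{"fn": "send_rows", "kwargs": {
  "deltas": [
    [1,1,1,4,0],
    [1,1,1,4,0]
  ]
}}

```text
clock: 6.4
tcp_pos: [632.8, 19.3, 10.4]
orientation: [0.14, 0.99, 0.005, 0.017]
contact_force: [-5.5, -5.1, 32.6]
gripper_width: 0.2
```

The force jumped to 33 N about 19 mm after first contact, which matches the lower stop. I'll lift off and check.

Call:
{"fn": "send_rows", "kwargs": {
  "deltas": [
    [1,0,0,0,0],
    [1,0,0,-20,0],
    [1,0,0,-40,0],
    [1,0,0,-40,0],
    [1,0,0,-40,0],
    [1,0,0,-40,0],
    [1,0,0,0,0]
  ]
}}

```text
clock: 7.1
tcp_pos: [620.7, 27.2, 190.1]
orientation: [0.136, 0.991, 0.007, 0.007]
contact_force: [0.3, -0.1, -0.0]
gripper_width: 0.0
```

```bash
python3 - <<'E'
from ov import *
np.set_printoptions(precision=2,suppress=True)
s=arm.observe();print(s['tcp_pos'],s['contact_force'],R.from_quat(s['orientation']).as_matrix())
for p in (0,.22): print(p,proj('scene',frame((557.6,129.3),2.103,[[-128,0,62-19*p/.22]])))
draw((557.6,129.3),2.103,.691,.22,'c8.png',{'scene':(295,155,420,245)})
for q in('pawl_pad','rest_plate'):print([(x['position'],round(x['p'],2)) for x in arm.place_of(q,'scene')])
a=cv2.imread('pics/c8.png'); w=save('wrist','w8.png')[:,:,::-1]
o=cv2.imread('pics/s1.png')[195:230,310:350]; o=cv2.resize(o,(400,280)); n=save('scene','s8.png')[195:230,310:350,::-1]
n=cv2.resize(n,(400,280))
cv2.imwrite('pics/c8b.png',np.vstack([np.hstack([o,n]),np.hstack([cv2.resize(a,(400,300)),cv2.resize(w,(400,300))])]))
E
```

```text
[620.72  27.25 190.09] [ 0.26 -0.1  -0.01] [[-0.96  0.27  0.02]
 [ 0.27  0.96  0.01]
 [-0.01  0.02 -1.  ]]
0 [[323.65 210.52]]
0.22 [[323.56 214.35]]
(450, 625, 3)
[([356.0, 197.8], 0.68), ([320.2, 218.1], 0.51), ([415.8, 245.2], 0.26)]
[([400.7, 179.0], 0.75)]
```

View pics/c8b.png

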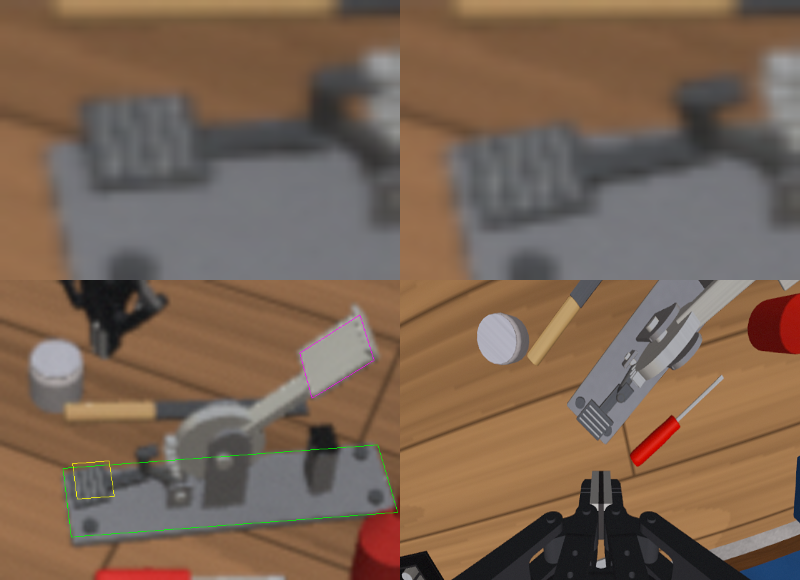

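The pawl is clearly down: the pad is on its pressed outline and the tooth is swung out of the sector, with the arm still up. Next I'll move over the rest plate.

Call:
{"fn": "send_rows", "kwargs": {
  "deltas": [
    [1,0,0,-45,0],
    [1,0,0,-45,0],
    [1,33,31,0,0],
    [1,33,31,0,0],
    [1,33,31,0,0],
    [1,33,31,0,0],
    [1,32,30,0,0],
    [1,0,0,0,0]
  ]
}}

```text
clock: 8.15
tcp_pos: [490.4, 223.7, 264.3]
orientation: [0.139, 0.99, -0.001, -0.008]
contact_force: [-0.6, 0.9, 0.0]
gripper_width: -0.2
```

```bash
python3 - <<'E'
from ov import *
np.set_printoptions(precision=2,suppress=True)
s=arm.observe();t=s['tcp_pos'];M=R.from_quat(s['orientation']).as_matrix();print(t,s['contact_force'],M)
print('old tip proj',proj('scene',[[620.7,27.2,190.1],[620.7,27.2,215]]))
for d in (0,25): print(d,proj('scene',[t+[0,0,d]]))
print('plate',proj('scene',frame((557.6,129.3),2.103,[armpt(.691,150,0,15)])),[(x['position'],round(x['p'],2)) for c in ['scene'] if arm.snapshot(c) is not None for x in arm.place_of('rest_plate',c)])
w=save('wrist','w9.png')[:,:,::-1].copy()
uv=proj('wrist',frame((557.6,129.3),2.103,shapes(.691)[2])); cv2.polylines(w,[uv.round().astype(int)],True,(255,0,255),1)
im=save('scene','s9.png')[110:250,320:460,::-1]
cv2.imwrite('pics/c9.png',np.vstack([cv2.resize(w,(480,300)),cv2.copyMakeBorder(cv2.resize(im,(300,300)),0,0,0,180,0)]))
E
```

```text
[490.45 223.72 264.3 ] [-0.64  0.94  0.03] [[-0.96  0.27 -0.02]
 [ 0.27  0.96  0.  ]
 [ 0.02 -0.   -1.  ]]
old tip proj [[327.01 183.29]
 [327.18 177.51]]
0 [[404.89 157.81]]
25 [[406.05 151.58]]
plate [[399.43 177.4 ]] [([400.6, 176.2], 0.95)]
```

View pics/c9.png

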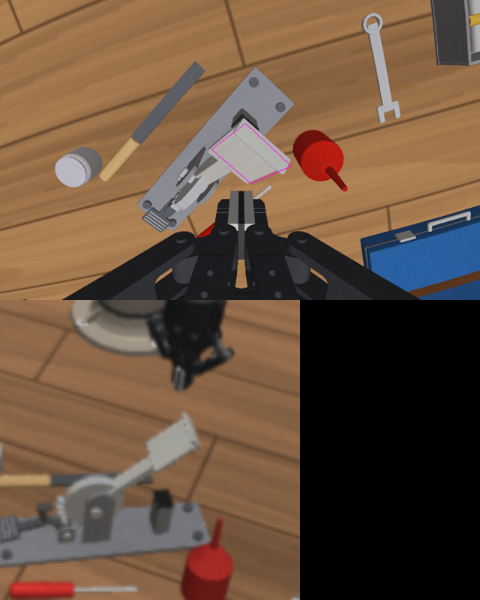

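The fingertip (scene 404,151) is again about 26 mm above the reported TCP, and the plate agrees with the model. Contact should therefore come at a reported z of about 166 mm.

Call:
{"fn": "send_rows", "kwargs": {
  "deltas": [
    [1,-7,0,10,0],
    [1,-6,1,30,0],
    [1,0,0,30,0],
    [1,0,0,10,0],
    [1,0,0,5,0]
  ]
}}

```text
clock: 8.85
tcp_pos: [513.1, 204.8, 176.0]
orientation: [0.151, 0.989, -0.002, -0.005]
contact_force: [0.2, 0.2, 0.7]
gripper_width: 0.2
```

Call:
{"fn": "send_rows", "kwargs": {
  "deltas": [
    [1,7,7,-5,0],
    [1,6,6,0,0],
    [1,0,0,0,0]
  ]
}}

```text
clock: 9.15
tcp_pos: [505.3, 221.8, 182.6]
orientation: [0.152, 0.988, -0.002, -0.004]
contact_force: [-1.3, 0.8, -0.2]
gripper_width: -0.2
```

Call:
{"fn": "send_rows", "kwargs": {
  "deltas": [
    [1,0,0,8,0],
    [1,0,0,6,0],
    [1,2,2,5,0],
    [1,3,3,5,0]
  ]
}}

```text
clock: 9.55
tcp_pos: [504.5, 229.3, 161.2]
orientation: [0.152, 0.988, 0.0, -0.001]
contact_force: [-1.5, -1.7, 5.7]
gripper_width: 0.2
```

Call:
{"fn": "send_rows", "kwargs": {
  "deltas": [
    [1,4,3,6,0],
    [1,4,3,6,0],
    [1,3,3,6,0],
    [1,3,3,6,0]
  ]
}}

```text
clock: 9.95
tcp_pos: [495.7, 244.0, 137.7]
orientation: [0.153, 0.988, 0.001, -0.0]
contact_force: [-1.9, -2.1, 5.1]
gripper_width: 0.3
```

Call:
{"fn": "send_rows", "kwargs": {
  "deltas": [
    [1,2,2,6,0],
    [1,2,1,6,0],
    [1,1,1,6,0],
    [1,1,1,6,0],
    [1,1,1,6,0]
  ]
}}

```text
clock: 10.45
tcp_pos: [490.7, 254.6, 107.6]
orientation: [0.153, 0.988, 0.003, -0.0]
contact_force: [-2.2, 0.7, 4.6]
gripper_width: 0.1
```

Call:
{"fn": "send_rows", "kwargs": {
  "deltas": [
    [1,1,1,6,0],
    [1,1,1,6,0],
    [1,1,0,6,0],
    [1,0,0,5,0]
  ]
}}

```text
clock: 10.85
tcp_pos: [487.5, 260.1, 83.8]
orientation: [0.152, 0.988, 0.004, -0.001]
contact_force: [-2.0, 1.9, 5.4]
gripper_width: -0.0
```

Call:
{"fn": "send_rows", "kwargs": {
  "deltas": [
    [1,0,0,4,0],
    [1,0,0,4,0],
    [1,0,0,3,0]
  ]
}}

```text
clock: 11.15
tcp_pos: [487.1, 261.2, 71.7]
orientation: [0.152, 0.988, 0.005, -0.001]
contact_force: [-1.4, 2.3, 4.6]
gripper_width: 0.1
```

Call:
{"fn": "send_rows", "kwargs": {
  "deltas": [
    [1,0,0,3,0],
    [1,0,0,3,0]
  ]
}}

```text
clock: 11.35
tcp_pos: [487.1, 261.7, 67.0]
orientation: [0.152, 0.988, 0.005, -0.001]
contact_force: [-14.9, -4.7, 50.5]
gripper_width: 0.3
```

The force rose to 50 N, so the arm is on its rubber stop. I'll retreat straight up.

Call:
{"fn": "send_rows", "kwargs": {
  "deltas": [
    [1,0,0,0,0],
    [1,0,0,0,0],
    [1,0,0,-20,0],
    [1,0,0,-40,0],
    [1,0,0,-45,0],
    [1,0,0,-45,0],
    [1,0,0,-40,0],
    [1,0,0,-20,0],
    [1,0,0,0,0]
  ]
}}

```text
clock: 12.25
tcp_pos: [489.1, 251.7, 280.2]
orientation: [0.156, 0.988, -0.001, -0.001]
contact_force: [0.7, -0.1, 0.1]
gripper_width: -0.0
```

```bash
python3 - <<'E'
from ov import *
s=arm.observe();print(s['tcp_pos'],s['contact_force'])
draw((557.6,129.3),2.103,0,.22,'c10.png',{'scene':(295,130,435,250)})
p=[x for x in arm.place_of('rest_plate','scene')][:2];print([(x['position'],x['p']) for x in p])
for q in(0,.05,.1):print(q,proj('scene',frame((557.6,129.3),2.103,[armpt(q,150,0,15)])))
for n,o in dict(tin=(312.8,187.2),oil_can=(416,245.5),file=(355.1,197.4),screwdriver=(351.5,246.8),hammer=(223.9,157.9),wrench=(461.5,236.9)).items():
    print(n,o,[np.round(x['position'],1) for x in arm.place_of(n,'scene')][:1])
E
```

```text
[489.09512867 251.6867093  280.22298722] [ 0.68423898 -0.14485407  0.11609696]
(600, 700, 3)
[([407.2, 196.0], 0.79)]
0 [[409.09972457 196.71741291]]
0.05 [[409.14613373 195.15842961]]
0.1 [[409.07678755 193.60838174]]
tin (312.8, 187.2) [array([310.8, 188.1])]
oil_can (416, 245.5) [array([416.7, 244.9])]
file (355.1, 197.4) [array([355. , 194.2])]
screwdriver (351.5, 246.8) [array([354.1, 248.4])]
hammer (223.9, 157.9) [array([222.4, 159.4])]
wrench (461.5, 236.9) [array([463.4, 235. ])]
```

View pics/c10.png

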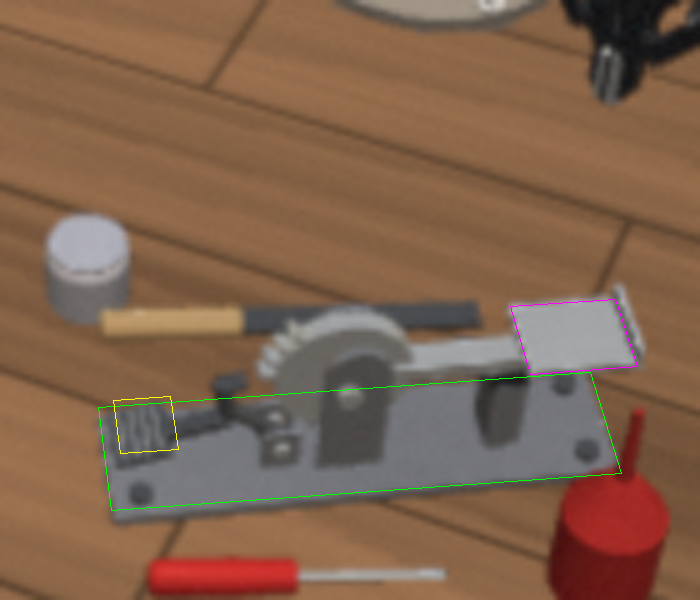

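The arm lies level on its rubber stop, and its plate (scene 407,196) matches the level outline. The pawl is down, the tools haven't moved, and the gripper is clear at top right.

```bash
python3 -c "
from cell import arm
print(arm.finish_job())"
```

```text
the job is handed in; nothing more can be done
None
```

I pressed the pawl's thumb pad to its lower stop, pushed the arm down along its arc onto its rubber stop, came clear, and handed the job in at about 12.5 s. The hand-in gave no verdict.

- **Pawl:** it needed about 5 N while moving, then read 33 N at the stop. The picture showed the tooth clear of the sector with the arm still up.
- **Arm:** it needed about 5 N while moving, then read 50 N on the stop. That is a fingertip contact force, under the 120 N wrist limit. In the last picture the plate fits the level outline to about 2 px across and 0.7 px in height; 0.05 rad would be about 1.6 px in height.
- **Tools and gripper:** the tools were detected within about 3 px of their starting positions, which is within detector scatter, and none look moved. The gripper ended clear above the plate, with about zero force.

**Disagreement:** the reported TCP height read about 26 mm lower than the fingertips' real height in the pictures and at contact. I did not find the cause, so I relied on the force readings and pictures to judge contact.

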